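# Weigh two screw cartons and shelve the heavier against the sprung stop

## Robot

A 6-joint arm with a two-finger parallel gripper is mounted at the origin on the work surface. World frame = base frame: x ahead of the robot, y to its left, z up, the work surface at z = 0. Lengths are in mm, angles in rad, forces in N, time in s.
With the tool pointing down it reaches from about 350 to 725 mm from the base axis. Payload 6 kg.
Tool frame: the origin (TCP) lies midway between the tips of the shut fingers; the grasp point (between the pads) lies 19 mm behind it; z points along the fingers, y is the line along which they close (so a half turn about z gives the same grasp; the last joint's range is limited). The gripper opens to 85 mm and grips with 20 to 120 N. Pads are 22 mm wide; open, the fingers measure 114 mm over their backs; the gripper's body (76 mm by 85 mm) begins 54 mm behind the grasp point. The pads swing forward as they close: fully open they stand 13 mm farther back than shut.
Start: joints at [1.525, 0.04, 0.085, 0, -1.615, -0.334], TCP at [222.413, 557.23, 231.261] pointing down, gripper open.
Joint ranges: [-2.56, 2.56], [-1.29, 2.01], [-1.08, 1.49], [-3.29, 1.98], [-2.81, -0.18], [-2.99, 2.99]. Speed limits (rad/s): [2.57, 2.57, 3.01, 3.14, 3.14, 3.14].

## Interface

Orientations are given as a unit quaternion [x, y, z, w].
In Python, from rig import r gives the robot as it stands.
- The arm moves only by the tool play_rows, never from a script. Its argument "rows" is a list of rows, each an object with "fingers": the opening, from 0 (shut) to 1 (fully open); "delta_pos": the shift along the tool's x, y, z in units of 40 mm (1.0 is 40 mm), a list of three; "rot": the turn, a rotation vector about the tool's x, y, z in units of 0.08 rad (1.0 is 0.08 rad), a list of three. In form: [{"fingers": fingers, "delta_pos": [x, y, z], "rot": [ax, ay, az]}, ...]. A call has 1 to 20 rows; each row shifts and turns the commanded pose from where the row before left it, along the tool's axes as they then stand; what a row does not reach is not made up. A row lasts 1/12 s, in which the tool goes at most 41.7 mm and 7.16 degrees, less where a joint would pass 70% of its speed; a pose out of reach is approached as far as the arm can. A call with a number of a shift or a turn outside -1 to 1 is refused whole. A call with a gripper value outside its range is refused whole. The fingers move at their own pace and stop on an object; the grip force is fixed at half the most. Time passes only in rows, so rows that do not move let the fingers close. It gives the time, the measured TCP pose, the force, the opening and the grip force at its end, in the units of the state.
- r.get_obs(): the state, without advancing time (a new reading comes with each control period).
- r.grab_frame(name): name is "scene" or "top" or "wrist"; returns a dict with "pixels" (480x640x3 uint8, red, green, blue), "depth" (480x640 float32, mm along the optical axis (not along the pixel's ray), 0 where there is no reading), "fx", "fy", "cx", "cy" (pixels), "R" (3x3) and "t" (3): a world point X has camera coordinates R X + t; the wrist camera has in their place "tool_from_camera" (4x4, takes a point from camera to tool coordinates, whose origin is the TCP and whose axes are the flange's). Camera axes: x right, y down, z forward; pixel columns grow to the right and rows downward; lengths in mm; the calibration is good to about 2 mm. A picture is of the moment at which its call begins: read the wrist's pose just before it.
- r.sign_off(): hands the job in; it is judged then, once.
The state is a dict: "time_s": time; "q": joint angles; "joint_vel": joint speeds; "tau": joint torques, N m; "position": TCP position; "tool_rot": TCP orientation; "contact_force": force on the tool from outside, world axes, zero at the start; "moment": the same for the moment, N m; "width": opening from 0.0 (shut) to 1.0 (fully open); "finger_force": force on a finger pad.
Only numpy, scipy, OpenCV 4.12 (cv2) and the standard library are available. Lean on these libraries where they do the work, as an engineer would, in place of code of your own. Each camera call takes 0.05 s, during which the arm holds its last target. There are 200 camera calls.

## Task

One of these two look-alike cartons of screws is full and the other part used: set them on opposite pans of the balance, let go of both and see which one sinks. Then take the heavier one, put it down in the open end of the storage lane and slide it along until it rests against the sprung pad of the end stop, gently, without ramming the pad; leave it touching the pad and leave the lighter one standing on its pan. Set things down gently and do not disturb the tape roll, paint tin and screwdriver.

Things in the scene. Friction and masses are not known exactly. Their poses are not given: they have to be found in the camera images.
- carton_a: plain closed cardboard carton, 84 (its x) x 50 (its y) x 90 mm tall, rigid, 0.3 to 0.55 kg; origin at the centre of its underside, z up. Looks the same as carton_b; either may be the heavier. The weights differ by at least 0.15 kg
- carton_b: the other carton, same shape and size as carton_a
- balance: equal-arm balance with a grey base, fixed to the table; origin at the centre of its underside, x to its far side, y along the beam towards the left pan. Its two round steel pans (130 mm across, flat, no rim) stand 125 mm either side of the middle and stay level as the beam tips. Nothing stands above the pans
- pan_left_top (a point): centre of the upper face of the left pan (balance +y side); 118 mm above the table when the beam is level, and 15 mm higher or lower when tipped fully. The dish is cushioned: it sinks 2 to 4 mm more under a carton (1.5 N per mm, up to 14 mm). The empty beam gives way almost freely until it reaches its stop
- pan_right_top (a point): centre of the upper face of the right pan (balance -y side), likewise
- beam (a joint): tilt of the beam, rad, 0 = level (a weak spring centres it when empty), hard stops at about -0.12 and +0.12. Positive: left pan up and right pan down, so the right one is heavier; negative: the left one is heavier. One carton alone, or the heavier of the two, takes its pan down to the stop within about 1.5 s
- lane: storage lane, a straight grey channel fixed to the table, 270 mm long along its x, 74 mm wide; origin at the centre of its underside. Floor 6 mm above the table, side walls to 21 mm, 56 mm between the walls: a carton goes in with its x along the lane's x, 3 mm to spare each side. The -x end is open, the end stop stands near the +x end
- lane_floor (a point): middle of the lane's floor, axes as the lane. The steel end stop (74 mm high, thumb knob on top) is clamped in the lane: the free face of its pad lies somewhere 23 to 83 mm to the +x side of this point; the setting is not measured, feel for it
- lane_end (a point): +x end of the lane's floor, axes as the lane. The stop's black rubber pad (46 mm wide, centred 30 mm above the table) faces -x and yields up to 10 mm, 0.4 N per mm, 4 N when fully in, then solid; over 12 N is too much. A carton let go with the pad pressed in stays there by its own friction on the floor (1 to 3 N)
- tape_roll: roll of tape lying flat, 90 mm across, 24 mm high; leave alone
- paint_tin: small round paint tin, 66 mm across, 85 mm high, standing; leave alone
- driver: screwdriver lying on the table; origin at the centre of its underside; leave alone
Things that resemble listed ones, but are neither listed nor needed, are in the scene too. Leave any blue or purple look-alike of the carton_b alone.

How it is judged (in metres and radians):
On the way:
1. both cartons stand on opposite pans, let go, and the beam has tipped (contact force between the fingers and carton_a below 0.05 N and contact force between the fingers and carton_b below 0.05 N and (((horizontal distance between carton_a and pan_left_top below 0.045 m and contact force between carton_a and balance above 1 N and angle between carton_a's own z axis and vertical below 0.1 rad and linear speed of carton_a below 0.02 m/s) and (horizontal distance between carton_b and pan_right_top below 0.045 m and contact force between carton_b and balance above 1 N and angle between carton_b's own z axis and vertical below 0.1 rad and linear speed of carton_b below 0.02 m/s)) or ((horizontal distance between carton_a and pan_right_top below 0.045 m and contact force between carton_a and balance above 1 N and angle between carton_a's own z axis and vertical below 0.1 rad and linear speed of carton_a below 0.02 m/s) and (horizontal distance between carton_b and pan_left_top below 0.045 m and contact force between carton_b and balance above 1 N and angle between carton_b's own z axis and vertical below 0.1 rad and linear speed of carton_b below 0.02 m/s))) and (value of joint beam above 0.07 rad or value of joint beam below -0.07 rad)), for 0.3 s.
At the end, for the whole second after the job is handed in: The heavier carton stands upright and at rest on the lane's floor between its walls, touching the sprung pad (more than 0.05 N); the lighter carton stands upright on a pan, its centre within 45 mm of the pan's centre (((z of carton_a in the frame of lane between 0.003 and 0.01 m and y of carton_a in the frame of lane between -0.008 and 0.008 m and x of carton_a in the frame of lane above -0.1 m and angle between carton_a's own z axis and vertical below 0.06 rad and contact force between carton_a and pad_c0 above 0.05 N and linear speed of carton_a below 0.01 m/s and ((horizontal distance between carton_b and pan_left_top below 0.045 m and contact force between carton_b and balance above 1 N and angle between carton_b's own z axis and vertical below 0.1 rad and linear speed of carton_b below 0.02 m/s) or (horizontal distance between carton_b and pan_right_top below 0.045 m and contact force between carton_b and balance above 1 N and angle between carton_b's own z axis and vertical below 0.1 rad and linear speed of carton_b below 0.02 m/s)) and contact force between carton_b and balance below 4 N) or (z of carton_b in the frame of lane between 0.003 and 0.01 m and y of carton_b in the frame of lane between -0.008 and 0.008 m and x of carton_b in the frame of lane above -0.1 m and angle between carton_b's own z axis and vertical below 0.06 rad and contact force between carton_b and pad_c0 above 0.05 N and linear speed of carton_b below 0.01 m/s and ((horizontal distance between carton_a and pan_left_top below 0.045 m and contact force between carton_a and balance above 1 N and angle between carton_a's own z axis and vertical below 0.1 rad and linear speed of carton_a below 0.02 m/s) or (horizontal distance between carton_a and pan_right_top below 0.045 m and contact force between carton_a and balance above 1 N and angle between carton_a's own z axis and vertical below 0.1 rad and linear speed of carton_a below 0.02 m/s)) and contact force between carton_a and balance below 4 N))).
It fails at once if the pad is rammed: more than 12 N between a carton (or the fingers) and the pad (contact force between any of carton_a, carton_b, the fingers and pad_c0 above 12 N).
It fails at once if the balance is pressed or knocked with more than 20 N (contact force between balance and anything else above 20 N).
It fails at once if the lane is struck or pressed with more than 60 N (contact force between lane and anything else above 60 N).
It fails at once if a bystander is moved by more than 20 mm (distance of any of tape_roll, paint_tin, driver from where it was at the start of the episode above 0.02 m).
It also fails if it takes over 72 s, if anything falls off the work surface, if the arm or the gripper's body presses on something with over 40 N, if the wrist force passes 120 N, or if a joint passes its speed limit or range.

## Working session

There is one attempt and no reset: what is moved stays moved. The work goes in short steps, Python scripts to look and compute and a tool call to move; the robot and the scene stay as the last step left them, time stands still between calls to the robot, and variables do not carry over. Pictures are saved under pics/ and viewed, at most 10 in all, crops included, and the job is handed in when it is done.

Besides the shell and the picture viewer there is one more tool, called after "Request:" in YAML: its name, and indented under it one key for each argument. play_rows: Moves the arm, as the interface text tells. Shifts and turns lie within -1 to 1; 1 stands for 40 mm of shift or 0.08 rad of turn. Its arguments: {"type":"object","properties":{"rows":{"type":"array"}},"required":["rows"]}

```bash
ls && mkdir -p pics && python3 - <<'E'
from rig import r
import cv2,numpy as np
o=r.get_obs();print({k:np.round(v,3) for k,v in o.items()})
for n in("scene","top"):
    f=r.grab_frame(n);np.savez(f"{n}0.npz",**f)
    cv2.imwrite(f"pics/{n}0.png",f["pixels"][:,:,::-1]);print(n,f["fx"],f["cx"],f["cy"],np.round(f["R"],3).tolist(),np.round(f["t"],1))
E
```

```text
pics
{'time_s': np.float64(0.0), 'q': array([ 1.525,  0.041,  0.084, -0.   , -1.616, -0.334]), 'joint_vel': array([ 0.001,  0.   ,  0.001,  0.002, -0.001, -0.   ]), 'tau': array([-1.0000e-03, -3.6819e+01,  3.4742e+01,  6.9320e+00, -5.0000e-03,
        0.0000e+00]), 'position': array([222.236, 556.964, 230.264]), 'tool_rot': array([ 0.982, -0.189, -0.   ,  0.001]), 'contact_force': array([ 0.035,  0.914, -0.447]), 'moment': array([ 0.006, -0.011, -0.002]), 'finger_force': np.float64(0.0), 'width': np.float64(0.998)}
scene 565.7129385237032 323.85167473315306 243.6154371273942 [[-0.38, 0.925, -0.015], [0.733, 0.291, -0.615], [-0.565, -0.245, -0.788]] [ 223.  -354.9 1506.8]
top 485.0232799202575 314.3905914973798 249.16376711335317 [[0.001, -1.0, 0.009], [-0.985, -0.003, -0.171], [0.171, -0.009, -0.985]] [  -8.5  543.  1271.2]
```

View pics/top0.png

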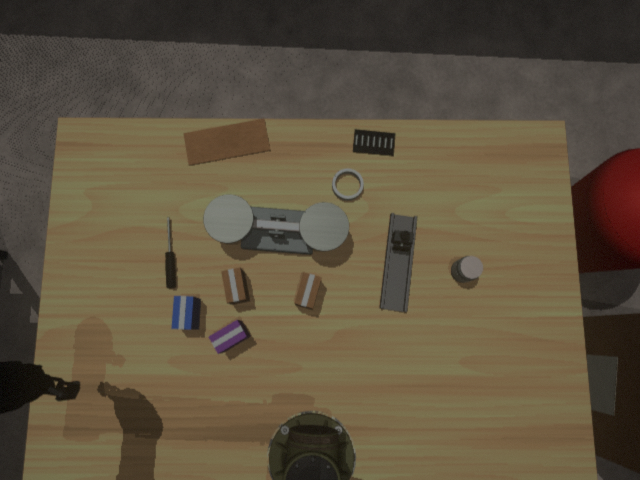

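View pics/scene0.png

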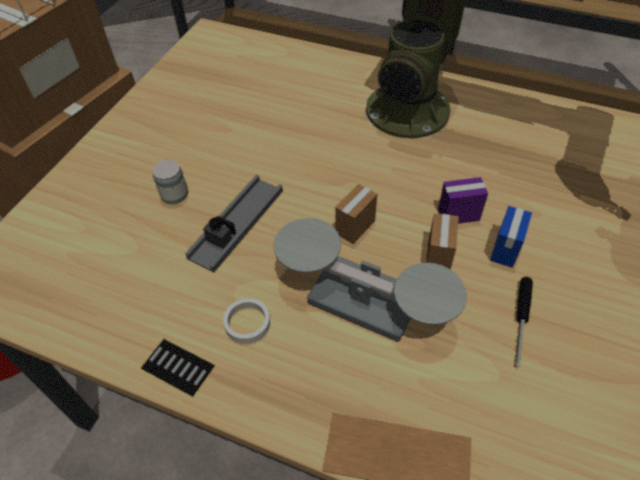

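The top view shows the two brown cartons at about (235,286) and (308,290), with blue and purple decoys at (186,313) and (229,337). The pans are at (228,219) and (324,227). The lane runs from its open end at (395,308) to the stop at (402,240), and the roll, tin and driver are at (348,184), (467,268) and (170,255). The scene view agrees with this.

```bash
cat > h.py <<'E'
import numpy as np,cv2
def cloud(f):
    v,u=np.mgrid[:480,:640];d=f["depth"]
    P=np.stack([(u-f["cx"])/f["fx"]*d,(v-f["cy"])/f["fy"]*d,d],-1)
    return (P-f["t"])@f["R"]
def rect(P,m):
    n,l,s,c=cv2.connectedComponentsWithStats(m.astype(np.uint8))
    for i in range(1,n):
        if s[i,4]<40: continue
        p=P[l==i];(cx,cy),(w,h),a=cv2.minAreaRect(p[:,:2].astype(np.float32))
        if w<h:w,h,a=h,w,a+90
        if a>90:a-=180
        print("px",c[i].round(),"n",s[i,4],"xy %.1f %.1f long %.1f short %.1f ang %.1f z %.1f"%(cx,cy,w,h,a,np.median(p[:,2])), "mean",p.mean(0).round(1))
E
python3 - <<'E'
from h import *
for n in("top","scene"):
    f=np.load(n+"0.npz");P=cloud(f);z=P[...,2];ok=f["depth"]>0
    reg=ok&(P[...,0]>150)&(P[...,0]<800)&(abs(P[...,1])<600)
    print(n,"table z",np.median(z[reg]))
    for lo,hi in((3,12),(13,30),(60,82),(82,100),(105,140)):
        print(lo,hi);rect(P,reg&(z>lo)&(z<hi))
E
```

```text
top table z 0.47836403174394193
3 12
px [402. 223.] n 268 xy 620.8 -257.6 long 61.7 short 54.9 ang -8.5 z 6.2 mean [ 625.7 -257.2    6.5]
px [396. 280.] n 1024 xy 472.4 -236.7 long 186.8 short 55.7 ang -7.6 z 6.3 mean [ 463.9 -235.4    6.5]
13 30
px [348. 184.] n 316 xy 736.1 -101.5 long 88.3 short 88.3 ang 39.6 z 23.2 mean [ 735.7 -101.5   22.7]
px [278. 213.] n 227 xy 645.2 95.2 long 145.2 short 37.5 ang 85.3 z 28.1 mean [647.8  95.2  27.8]
px [387. 260.] n 359 xy 517.1 -221.0 long 269.4 short 34.1 ang -8.0 z 20.9 mean [ 518.2 -209.3   20.7]
px [410. 266.] n 328 xy 510.5 -272.7 long 268.9 short 11.4 ang -8.1 z 20.5 mean [ 502.9 -272.    20.3]
px [170. 266.] n 366 xy 526.8 391.5 long 173.3 short 26.5 ang 4.0 z 21.9 mean [498.8 389.3  21.5]
px [275. 243.] n 696 xy 569.8 96.2 long 199.0 short 57.9 ang 85.4 z 27.8 mean [563.5 101.4  27.1]
60 82
px [279. 221.] n 51 xy 610.8 84.3 long 52.0 short 19.4 ang 86.7 z 79.5 mean [614.3  86.7  77.2]
px [276. 229.] n 86 xy 595.8 98.1 long 129.3 short 13.7 ang 85.9 z 78.8 mean [591.8  95.5  77.8]
px [405. 235.] n 69 xy 577.9 -249.5 long 22.9 short 
[... 4384 characters left out ...]
px [356. 201.] n 811 xy 431.4 9.5 long 87.8 short 53.6 ang -14.5 z 90.6 mean [434.3  10.7  90.3]
px [515. 224.] n 877 xy 372.1 331.3 long 90.4 short 50.2 ang -1.3 z 91.2 mean [376.4 331.2  91. ]
px [444. 232.] n 893 xy 443.4 203.1 long 88.1 short 50.5 ang 11.8 z 91.0 mean [446.9 203.5  90.8]
px [362. 277.] n 797 xy 612.0 85.4 long 138.8 short 40.2 ang 85.0 z 84.9 mean [609.2  87.6  86. ]
px [370. 267.] n 144 xy 583.3 94.8 long 39.9 short 11.8 ang 79.2 z 92.9 mean [584.4  95.6  91.7]
105 140
px [306. 245.] n 2872 xy 594.8 -31.2 long 129.2 short 128.8 ang -40.3 z 117.9 mean [597.3 -30.2 117.9]
px [430. 293.] n 3504 xy 614.7 217.6 long 129.7 short 128.9 ang 53.2 z 118.2 mean [617.2 218.5 118.2]
```

```bash
cat >> h.py <<'E'
from scipy.spatial.transform import Rotation as Ro
def go(x,y,z,yawdeg,pos=None,rot=None):
    """print turn (units, done first) then shift in the turned tool frame (units)"""
    if pos is None:
        from rig import r
        o=r.get_obs();pos=o["position"];rot=o["tool_rot"]
    T=Ro.from_euler("ZX",[yawdeg,180],degrees=True)
    rv=(Ro.from_quat(rot).inv()*T).as_rotvec()
    print("turn",(rv/.08).round(2),"shift",(T.inv().apply(np.array([x,y,z])-pos)/40).round(3))
    return [x,y,z],T.as_quat()
E
python3 - <<'E'
from h import *
p=go(442.3,203.4,180,11.8)
p=go(442.3,203.4,48,11.8,*p)
E
```

```text
turn [ 0.02  0.   -7.32] shift [3.577 9.778 1.259]
turn [0. 0. 0.] shift [-0.  -0.   3.3]
```

Request:
play_rows:
  rows:
    - {"fingers": 1,"delta_pos": [0,0,0],"rot": [0,0,-0.915]}
    - {"fingers": 1,"delta_pos": [0,0,0],"rot": [0,0,-0.915]}
    - {"fingers": 1,"delta_pos": [0,0,0],"rot": [0,0,-0.915]}
    - {"fingers": 1,"delta_pos": [0,0,0],"rot": [0,0,-0.915]}
    - {"fingers": 1,"delta_pos": [0,0,0],"rot": [0,0,-0.915]}
    - {"fingers": 1,"delta_pos": [0,0,0],"rot": [0,0,-0.915]}
    - {"fingers": 1,"delta_pos": [0,0,0],"rot": [0,0,-0.915]}
    - {"fingers": 1,"delta_pos": [0,0,0],"rot": [0,0,-0.915]}
    - {"fingers": 1,"delta_pos": [0.325,0.889,0.1],"rot": [0,0,0]}
    - {"fingers": 1,"delta_pos": [0.325,0.889,0.1],"rot": [0,0,0]}
    - {"fingers": 1,"delta_pos": [0.325,0.889,0.1],"rot": [0,0,0]}
    - {"fingers": 1,"delta_pos": [0.325,0.889,0.1],"rot": [0,0,0]}
    - {"fingers": 1,"delta_pos": [0.325,0.889,0.1],"rot": [0,0,0]}
    - {"fingers": 1,"delta_pos": [0.325,0.889,0.1],"rot": [0,0,0]}
    - {"fingers": 1,"delta_pos": [0.325,0.889,0.1],"rot": [0,0,0]}
    - {"fingers": 1,"delta_pos": [0.325,0.889,0.1],"rot": [0,0,0]}
    - {"fingers": 1,"delta_pos": [0.325,0.889,0.1],"rot": [0,0,0]}
    - {"fingers": 1,"delta_pos": [0.325,0.889,0.1],"rot": [0,0,0]}

```text
time_s: 1.6
position: [422.7, 233.9, 191.0]
tool_rot: [0.995, 0.103, -0.0, -0.0]
contact_force: [1.3, 0.3, -0.3]
width: 1.007
finger_force: 0.0
```

Request:
play_rows:
  rows:
    - {"fingers": 1,"delta_pos": [0.325,0.889,0.1],"rot": [0,0,0]}
    - {"fingers": 1,"delta_pos": [0,0,0],"rot": [0,0,0]}
    - {"fingers": 1,"delta_pos": [0,0,0],"rot": [0,0,0]}
    - {"fingers": 1,"delta_pos": [0,0,0],"rot": [0,0,0]}

```text
time_s: 1.93
position: [442.3, 203.4, 187.0]
tool_rot: [0.995, 0.102, -0.0, 0.0]
contact_force: [-0.8, 1.1, -0.1]
width: 1.002
finger_force: 0.0
```

```bash
python3 - <<'E'
from h import *
from rig import r
p=go(442.3,203.4,180,11.8)
p=go(442.3,203.4,48,11.8)
o=r.get_obs();f=r.grab_frame("wrist");print(o["position"],o["time_s"])
T=Ro.from_quat(o["tool_rot"]);M=f["tool_from_camera"]
R=T.as_matrix()@M[:3,:3];t=T.apply(M[:3,3])+o["position"]
g=dict(f);g["R"]=R.T;g["t"]=-R.T@t
P=cloud(g);z=P[...,2];rect(P,(f["depth"]>0)&(z>82)&(z<100))
E
```

```text
turn [ 0.    0.01 -0.01] shift [0.001 0.    0.176]
turn [ 0.    0.01 -0.01] shift [1.000e-03 0.000e+00 3.476e+00]
[442.25949871 203.39881506 187.02305515] 1.9333
px [551.  49.] n 7514 xy 602.1 80.2 long 136.2 short 23.6 ang 85.7 z 83.9 mean [602.3  84.9  83.9]
px [570.   8.] n 1095 xy 623.9 91.5 long 39.7 short 8.4 ang 89.2 z 92.5 mean [622.4  87.7  90.9]
px [529.  79.] n 1236 xy 581.5 95.4 long 39.9 short 8.9 ang 85.5 z 94.3 mean [580.7  97.   92.6]
px [322. 241.] n 7123 xy 442.9 203.2 long 84.8 short 50.2 ang 11.7 z 90.2 mean [445.8 203.8  90.1]
px [147. 292.] n 6566 xy 371.8 331.5 long 85.6 short 51.2 ang -1.4 z 90.1 mean [375.7 330.3  89.8]
px [552. 302.] n 6562 xy 430.4 9.9 long 84.4 short 53.7 ang -15.7 z 90.1 mean [433.1  12.7  89.7]
px [279. 379.] n 5037 xy 311.1 214.3 long 85.3 short 51.9 ang -59.0 z 90.1 mean [314.6 214.4  89.7]
```

The wrist view confirms the left carton at (442.9, 203.2), yaw 11.7°, top at z = 90. I'll go down and grip it.

Request:
play_rows:
  rows:
    - {"fingers": 1,"delta_pos": [0,0,0.6],"rot": [0,0,0]}
    - {"fingers": 1,"delta_pos": [0,0,0.6],"rot": [0,0,0]}
    - {"fingers": 1,"delta_pos": [0,0,0.6],"rot": [0,0,0]}
    - {"fingers": 1,"delta_pos": [0,0,0.6],"rot": [0,0,0]}
    - {"fingers": 1,"delta_pos": [0,0,0.6],"rot": [0,0,0]}
    - {"fingers": 1,"delta_pos": [0,0,0.3],"rot": [0,0,0]}
    - {"fingers": 1,"delta_pos": [0,0,0.18],"rot": [0,0,0]}
    - {"fingers": 0,"delta_pos": [0,0,0],"rot": [0,0,0]}
    - {"fingers": 0,"delta_pos": [0,0,0],"rot": [0,0,0]}
    - {"fingers": 0,"delta_pos": [0,0,0],"rot": [0,0,0]}
    - {"fingers": 0,"delta_pos": [0,0,0],"rot": [0,0,0]}
    - {"fingers": 0,"delta_pos": [0,0,0],"rot": [0,0,0]}
    - {"fingers": 0,"delta_pos": [0,0,0],"rot": [0,0,0]}
    - {"fingers": 0,"delta_pos": [0,0,0],"rot": [0,0,0]}

```text
time_s: 3.15
position: [443.3, 204.4, 50.0]
tool_rot: [0.995, 0.103, 0.001, -0.001]
contact_force: [-1.6, 1.9, 6.4]
width: 0.576
finger_force: 63.8
```

Request:
play_rows:
  rows:
    - {"fingers": 0,"delta_pos": [0,0,-0.2],"rot": [0,0,0]}
    - {"fingers": 0,"delta_pos": [0,0,-0.5],"rot": [0,0,0]}
    - {"fingers": 0,"delta_pos": [0,0,-0.8],"rot": [0,0,0]}
    - {"fingers": 0,"delta_pos": [0,0,-0.8],"rot": [0,0,0]}
    - {"fingers": 0,"delta_pos": [0,0,-0.8],"rot": [0,0,0]}
    - {"fingers": 0,"delta_pos": [0,0,-0.6],"rot": [0,0,0]}
    - {"fingers": 0,"delta_pos": [0,0,-0.3],"rot": [0,0,0]}
    - {"fingers": 0,"delta_pos": [0,0,0],"rot": [0,0,0]}
    - {"fingers": 0,"delta_pos": [0,0,0],"rot": [0,0,0]}

```text
time_s: 3.9
position: [441.8, 203.6, 206.8]
tool_rot: [0.995, 0.103, -0.001, 0.0]
contact_force: [-0.5, -0.2, -4.6]
width: 0.581
finger_force: 63.1
```

```bash
python3 - <<'E'
from h import *
from rig import r
o=r.get_obs();print(o["position"],o["contact_force"],o["width"],o["finger_force"])
p=go(613,217.6,208,11.8)
p=go(613,217.6,170,11.8,*p)
E
```

```text
[441.84328081 203.58106481 206.79185267] [-0.49499835 -0.22430201 -4.61433801] 0.5811075906801895 63.149863064463716
turn [-0.    0.02 -0.  ] shift [ 4.26   0.532 -0.03 ]
turn [0. 0. 0.] shift [-0.   -0.    0.95]
```

Request:
play_rows:
  rows:
    - {"fingers": 0,"delta_pos": [0.4,0.05,0],"rot": [0,0,0]}
    - {"fingers": 0,"delta_pos": [0.6,0.08,0],"rot": [0,0,0]}
    - {"fingers": 0,"delta_pos": [0.7,0.08,0],"rot": [0,0,0]}
    - {"fingers": 0,"delta_pos": [0.7,0.08,0],"rot": [0,0,0]}
    - {"fingers": 0,"delta_pos": [0.7,0.08,0],"rot": [0,0,0]}
    - {"fingers": 0,"delta_pos": [0.6,0.08,0],"rot": [0,0,0]}
    - {"fingers": 0,"delta_pos": [0.4,0.05,0],"rot": [0,0,0]}
    - {"fingers": 0,"delta_pos": [0.16,0.03,0],"rot": [0,0,0]}
    - {"fingers": 0,"delta_pos": [0,0,0.2],"rot": [0,0,0]}
    - {"fingers": 0,"delta_pos": [0,0,0.35],"rot": [0,0,0]}
    - {"fingers": 0,"delta_pos": [0,0,0.3],"rot": [0,0,0]}
    - {"fingers": 0,"delta_pos": [0,0,0.15],"rot": [0,0,0]}
    - {"fingers": 0,"delta_pos": [0,0,0],"rot": [0,0,0]}
    - {"fingers": 0,"delta_pos": [0,0,0],"rot": [0,0,0]}

```text
time_s: 5.07
position: [612.9, 217.5, 167.8]
tool_rot: [0.995, 0.103, -0.0, 0.0]
contact_force: [-0.2, -0.6, -3.6]
width: 0.58
finger_force: 63.3
```

Request:
play_rows:
  rows:
    - {"fingers": 0,"delta_pos": [0,0,0.1],"rot": [0,0,0]}
    - {"fingers": 0,"delta_pos": [0,0,0.1],"rot": [0,0,0]}
    - {"fingers": 0,"delta_pos": [0,0,0.1],"rot": [0,0,0]}
    - {"fingers": 0,"delta_pos": [0,0,0.08],"rot": [0,0,0]}
    - {"fingers": 0,"delta_pos": [0,0,0.06],"rot": [0,0,0]}
    - {"fingers": 0,"delta_pos": [0,0,0.05],"rot": [0,0,0]}
    - {"fingers": 0,"delta_pos": [0,0,0],"rot": [0,0,0]}
    - {"fingers": 0,"delta_pos": [0,0,0],"rot": [0,0,0]}

```text
time_s: 5.73
position: [613.6, 217.6, 149.4]
tool_rot: [0.995, 0.103, 0.0, 0.0]
contact_force: [-0.9, -0.1, 1.5]
width: 0.581
finger_force: 63.5
```

Request:
play_rows:
  rows:
    - {"fingers": 0.65,"delta_pos": [0,0,0],"rot": [0,0,0]}
    - {"fingers": 0.8,"delta_pos": [0,0,0],"rot": [0,0,0]}
    - {"fingers": 1,"delta_pos": [0,0,0],"rot": [0,0,0]}
    - {"fingers": 1,"delta_pos": [0,0,0],"rot": [0,0,0]}
    - {"fingers": 1,"delta_pos": [0,0,-0.2],"rot": [0,0,0]}
    - {"fingers": 1,"delta_pos": [0,0,-0.5],"rot": [0,0,0]}
    - {"fingers": 1,"delta_pos": [0,0,-0.8],"rot": [0,0,0]}
    - {"fingers": 1,"delta_pos": [0,0,-0.8],"rot": [0,0,0]}
    - {"fingers": 1,"delta_pos": [0,0,-0.5],"rot": [0,0,0]}
    - {"fingers": 1,"delta_pos": [0,0,0],"rot": [0,0,0]}

```text
time_s: 6.57
position: [615.0, 217.6, 267.9]
tool_rot: [0.995, 0.103, 0.005, -0.001]
contact_force: [0.9, -0.3, 1.0]
width: 1.005
finger_force: 0.0
```

```bash
python3 - <<'E'
from h import *
from rig import r
f=r.grab_frame("scene");P=cloud(f);z=P[...,2]
cv2.imwrite("pics/s1.png",f["pixels"][150:400,200:600,::-1])
reg=(f["depth"]>0)&(P[...,0]>350)&(P[...,0]<750)&(P[...,1]>-120)&(P[...,1]<320)
print("pans");rect(P,reg&(z>95)&(z<145));print("tops");rect(P,reg&(z>185)&(z<203))
p=go(430.3,10,210,-15.4)
p=go(430.3,10,48,-15.4,*p)
E
```

```text
pans
px [307. 240.] n 2915 xy 594.5 -30.0 long 129.7 short 129.5 ang -30.4 z 133.0 mean [597.5 -29.  132.9]
px [370. 265.] n 52 xy 584.0 96.6 long 35.9 short 9.0 ang 79.3 z 96.2 mean [583.4  95.9  96.4]
px [426. 303.] n 2392 xy 619.7 216.9 long 128.5 short 121.4 ang -83.6 z 101.6 mean [631.9 217.9 105.3]
tops
px [434. 269.] n 1275 xy 613.6 216.3 long 87.4 short 50.1 ang 11.5 z 191.3 mean [616.4 216.9 191.2]
turn [-0.04 -0.07  5.93] shift [-3.058  6.231  1.368]
turn [0. 0. 0.] shift [-0.   -0.    4.05]
```

View pics/s1.png

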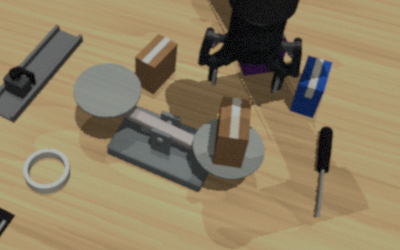

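The crop shows the first carton upright on the sunken left pan at (232,130), with its top at z = 191. The empty right pan at (108,90) has risen to z = 133. Next is the second carton.

Request:
play_rows:
  rows:
    - {"fingers": 1,"delta_pos": [0,0,0],"rot": [0,0,0.847]}
    - {"fingers": 1,"delta_pos": [0,0,0],"rot": [0,0,0.847]}
    - {"fingers": 1,"delta_pos": [0,0,0],"rot": [0,0,0.847]}
    - {"fingers": 1,"delta_pos": [0,0,0],"rot": [0,0,0.847]}
    - {"fingers": 1,"delta_pos": [0,0,0],"rot": [0,0,0.847]}
    - {"fingers": 1,"delta_pos": [0,0,0],"rot": [0,0,0.847]}
    - {"fingers": 1,"delta_pos": [0,0,0],"rot": [0,0,0.847]}
    - {"fingers": 1,"delta_pos": [-0.382,0.779,0],"rot": [0,0,0]}
    - {"fingers": 1,"delta_pos": [-0.382,0.779,0],"rot": [0,0,0]}
    - {"fingers": 1,"delta_pos": [-0.382,0.779,0],"rot": [0,0,0]}
    - {"fingers": 1,"delta_pos": [-0.382,0.779,0.2],"rot": [0,0,0]}
    - {"fingers": 1,"delta_pos": [-0.382,0.779,0.3],"rot": [0,0,0]}
    - {"fingers": 1,"delta_pos": [-0.382,0.779,0.3],"rot": [0,0,0]}
    - {"fingers": 1,"delta_pos": [-0.382,0.779,0.3],"rot": [0,0,0]}
    - {"fingers": 1,"delta_pos": [-0.382,0.779,0.3],"rot": [0,0,0]}
    - {"fingers": 1,"delta_pos": [0,0,0],"rot": [0,0,0]}
    - {"fingers": 1,"delta_pos": [0,0,0],"rot": [0,0,0]}
    - {"fingers": 1,"delta_pos": [0,0,0],"rot": [0,0,0]}

```text
time_s: 8.12
position: [429.6, 9.7, 204.6]
tool_rot: [0.991, -0.134, 0.0, -0.0]
contact_force: [-0.2, 0.6, -0.2]
width: 1.002
finger_force: 0.0
```

```bash
python3 - <<'E'
from h import *
p=go(430.3,10,48,-15.4)
E
```

```text
turn [-0. -0.  0.] shift [ 0.016 -0.011  3.915]
```

Request:
play_rows:
  rows:
    - {"fingers": 1,"delta_pos": [0.016,-0.011,0.6],"rot": [0,0,0]}
    - {"fingers": 1,"delta_pos": [0,0,0.7],"rot": [0,0,0]}
    - {"fingers": 1,"delta_pos": [0,0,0.7],"rot": [0,0,0]}
    - {"fingers": 1,"delta_pos": [0,0,0.6],"rot": [0,0,0]}
    - {"fingers": 1,"delta_pos": [0,0,0.6],"rot": [0,0,0]}
    - {"fingers": 1,"delta_pos": [0,0,0.5],"rot": [0,0,0]}
    - {"fingers": 1,"delta_pos": [0,0,0.21],"rot": [0,0,0]}
    - {"fingers": 0,"delta_pos": [0,0,0],"rot": [0,0,0]}
    - {"fingers": 0,"delta_pos": [0,0,0],"rot": [0,0,0]}
    - {"fingers": 0,"delta_pos": [0,0,0],"rot": [0,0,0]}
    - {"fingers": 0,"delta_pos": [0,0,0],"rot": [0,0,0]}
    - {"fingers": 0,"delta_pos": [0,0,0],"rot": [0,0,0]}
    - {"fingers": 0,"delta_pos": [0,0,0],"rot": [0,0,0]}
    - {"fingers": 0,"delta_pos": [0,0,0],"rot": [0,0,0]}

```text
time_s: 9.28
position: [431.5, 10.5, 50.0]
tool_rot: [0.991, -0.134, 0.002, -0.001]
contact_force: [-0.6, 1.9, 6.3]
width: 0.584
finger_force: 64.7
```

Request:
play_rows:
  rows:
    - {"fingers": 0,"delta_pos": [0,0,-0.2],"rot": [0,0,0]}
    - {"fingers": 0,"delta_pos": [0,0,-0.5],"rot": [0,0,0]}
    - {"fingers": 0,"delta_pos": [0,0,-0.8],"rot": [0,0,0]}
    - {"fingers": 0,"delta_pos": [0,0,-0.9],"rot": [0,0,0]}
    - {"fingers": 0,"delta_pos": [0,0,-0.9],"rot": [0,0,0]}
    - {"fingers": 0,"delta_pos": [0,0,-0.6],"rot": [0,0,0]}
    - {"fingers": 0,"delta_pos": [0,0,-0.3],"rot": [0,0,0]}
    - {"fingers": 0,"delta_pos": [0,0,0],"rot": [0,0,0]}
    - {"fingers": 0,"delta_pos": [0,0,0],"rot": [0,0,0]}

```text
time_s: 10.03
position: [429.6, 10.2, 214.3]
tool_rot: [0.991, -0.134, -0.001, 0.0]
contact_force: [0.3, -0.9, -6.5]
width: 0.579
finger_force: 64.1
```

```bash
python3 - <<'E'
from h import *
p=go(593.5,-30.5,215,-15.4)
E
```

```text
turn [0.01 0.03 0.  ] shift [ 4.222 -0.107 -0.017]
```

Request:
play_rows:
  rows:
    - {"fingers": 0,"delta_pos": [0.4,-0.01,0],"rot": [0,0,0]}
    - {"fingers": 0,"delta_pos": [0.6,-0.02,0],"rot": [0,0,0]}
    - {"fingers": 0,"delta_pos": [0.7,-0.02,0],"rot": [0,0,0]}
    - {"fingers": 0,"delta_pos": [0.7,-0.02,0],"rot": [0,0,0]}
    - {"fingers": 0,"delta_pos": [0.7,-0.02,0],"rot": [0,0,0]}
    - {"fingers": 0,"delta_pos": [0.6,-0.02,0],"rot": [0,0,0]}
    - {"fingers": 0,"delta_pos": [0.4,0,0],"rot": [0,0,0]}
    - {"fingers": 0,"delta_pos": [0.12,0,0],"rot": [0,0,0]}
    - {"fingers": 0,"delta_pos": [0,0,0.2],"rot": [0,0,0]}
    - {"fingers": 0,"delta_pos": [0,0,0.3],"rot": [0,0,0]}
    - {"fingers": 0,"delta_pos": [0,0,0.2],"rot": [0,0,0]}
    - {"fingers": 0,"delta_pos": [0,0,0.08],"rot": [0,0,0]}
    - {"fingers": 0,"delta_pos": [0,0,0.06],"rot": [0,0,0]}
    - {"fingers": 0,"delta_pos": [0,0,0.05],"rot": [0,0,0]}
    - {"fingers": 0,"delta_pos": [0,0,0],"rot": [0,0,0]}
    - {"fingers": 0,"delta_pos": [0,0,0],"rot": [0,0,0]}

```text
time_s: 11.37
position: [594.1, -30.6, 181.4]
tool_rot: [0.991, -0.134, 0.001, -0.0]
contact_force: [-0.7, 0.3, -3.8]
width: 0.58
finger_force: 64.0
```

Request:
play_rows:
  rows:
    - {"fingers": 0,"delta_pos": [0,0,0.04],"rot": [0,0,0]}
    - {"fingers": 0,"delta_pos": [0,0,0.04],"rot": [0,0,0]}
    - {"fingers": 0,"delta_pos": [0,0,0],"rot": [0,0,0]}
    - {"fingers": 0,"delta_pos": [0,0,0],"rot": [0,0,0]}
    - {"fingers": 0,"delta_pos": [0,0,0],"rot": [0,0,0]}

```text
time_s: 11.78
position: [594.3, -30.8, 177.6]
tool_rot: [0.991, -0.134, 0.0, 0.0]
contact_force: [-0.6, -1.7, -2.4]
width: 0.577
finger_force: 64.1
```

Request:
play_rows:
  rows:
    - {"fingers": 0,"delta_pos": [0,0,0.05],"rot": [0,0,0]}
    - {"fingers": 0,"delta_pos": [0,0,0.05],"rot": [0,0,0]}
    - {"fingers": 0,"delta_pos": [0,0,0.05],"rot": [0,0,0]}
    - {"fingers": 0,"delta_pos": [0,0,0.05],"rot": [0,0,0]}
    - {"fingers": 0,"delta_pos": [0,0,0],"rot": [0,0,0]}
    - {"fingers": 0,"delta_pos": [0,0,0],"rot": [0,0,0]}
    - {"fingers": 0,"delta_pos": [0,0,0],"rot": [0,0,0]}

```text
time_s: 12.37
position: [594.2, -30.6, 169.4]
tool_rot: [0.991, -0.134, 0.0, 0.0]
contact_force: [0.2, -1.7, -2.6]
width: 0.577
finger_force: 64.2
```

The pan follows the carton down while it still pulls about 2.5 N on the wrist, so this carton is the heavier. I'll lower it gently to the stop and let go.

Request:
play_rows:
  rows:
    - {"fingers": 0,"delta_pos": [0,0,0.07],"rot": [0,0,0]}
    - {"fingers": 0,"delta_pos": [0,0,0.07],"rot": [0,0,0]}
    - {"fingers": 0,"delta_pos": [0,0,0.07],"rot": [0,0,0]}
    - {"fingers": 0,"delta_pos": [0,0,0.07],"rot": [0,0,0]}
    - {"fingers": 0,"delta_pos": [0,0,0.07],"rot": [0,0,0]}
    - {"fingers": 0,"delta_pos": [0,0,0.07],"rot": [0,0,0]}
    - {"fingers": 0,"delta_pos": [0,0,0.06],"rot": [0,0,0]}
    - {"fingers": 0,"delta_pos": [0,0,0.04],"rot": [0,0,0]}
    - {"fingers": 0,"delta_pos": [0,0,0],"rot": [0,0,0]}
    - {"fingers": 0,"delta_pos": [0,0,0],"rot": [0,0,0]}
    - {"fingers": 0,"delta_pos": [0,0,0],"rot": [0,0,0]}

```text
time_s: 13.28
position: [594.3, -30.1, 148.9]
tool_rot: [0.991, -0.134, 0.0, -0.0]
contact_force: [-0.1, 3.3, 0.4]
width: 0.575
finger_force: 64.4
```

Request:
play_rows:
  rows:
    - {"fingers": 0.65,"delta_pos": [0,0,0],"rot": [0,0,0]}
    - {"fingers": 0.8,"delta_pos": [0,0,0],"rot": [0,0,0]}
    - {"fingers": 1,"delta_pos": [0,0,0],"rot": [0,0,0]}
    - {"fingers": 1,"delta_pos": [0,0,0],"rot": [0,0,0]}
    - {"fingers": 1,"delta_pos": [0,0,-0.2],"rot": [0,0,0]}
    - {"fingers": 1,"delta_pos": [0,0,-0.5],"rot": [0,0,0]}
    - {"fingers": 1,"delta_pos": [0,0,-0.8],"rot": [0,0,0]}
    - {"fingers": 1,"delta_pos": [0,0,-0.8],"rot": [0,0,0]}
    - {"fingers": 1,"delta_pos": [0,0,-0.3],"rot": [0,0,0]}
    - {"fingers": 1,"delta_pos": [0,0,0],"rot": [0,0,0]}
    - {"fingers": 1,"delta_pos": [0,0,0],"rot": [0,0,0]}
    - {"fingers": 1,"delta_pos": [0,0,0],"rot": [0,0,0]}
    - {"fingers": 1,"delta_pos": [0,0,0],"rot": [0,0,0]}
    - {"fingers": 1,"delta_pos": [0,0,0],"rot": [0,0,0]}

```text
time_s: 14.45
position: [593.8, -30.6, 251.3]
tool_rot: [0.991, -0.134, -0.001, 0.0]
contact_force: [-1.1, -0.5, -0.1]
width: 1.007
finger_force: 0.0
```

```bash
python3 - <<'E'
from h import *
from rig import r
for n in("scene","top"):
    f=r.grab_frame(n);P=cloud(f);z=P[...,2];print(n)
    if n=="scene": cv2.imwrite("pics/s2.png",f["pixels"][150:400,200:600,::-1])
    reg=(f["depth"]>0)&(P[...,0]>350)&(P[...,0]<750)&(P[...,1]>-120)&(P[...,1]<320)
    print("pans");rect(P,reg&(z>96)&(z<145));print("tops");rect(P,reg&(z>185)&(z<228))
print(r.get_obs()["position"],r.get_obs()["time_s"])
E
```

```text
scene
pans
px [309. 256.] n 1915 xy 606.3 -25.2 long 129.1 short 105.8 ang -65.0 z 100.8 mean [614.8 -16.8 107.9]
px [428. 294.] n 2169 xy 618.6 217.1 long 128.8 short 121.5 ang -86.3 z 131.3 mean [629.4 217.4 131.6]
tops
px [305. 220.] n 1053 xy 593.3 -31.0 long 87.1 short 53.3 ang -15.4 z 189.6 mean [595.8 -29.7 189.5]
px [436. 263.] n 1683 xy 613.4 216.4 long 89.3 short 50.4 ang 11.7 z 220.7 mean [623.9 217.8 216.6]
top
pans
px [322. 233.] n 931 xy 580.2 -27.4 long 128.3 short 104.9 ang 75.0 z 99.5 mean [576.6 -27.8 101.3]
tops
px [323. 225.] n 465 xy 580.4 -26.9 long 63.8 short 50.1 ang -15.2 z 189.3 mean [577.5 -26.8 189.2]
[593.91151221 -30.66438609 251.73757395] 14.55
```

View pics/s2.png

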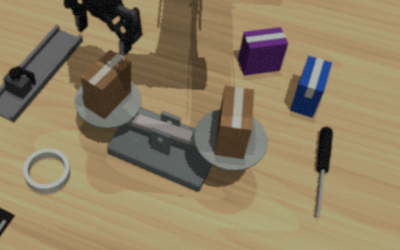

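The crop shows both cartons upright: the second on the sunken right pan at (108,85), z ≈ 100, and the first on the raised left pan at (235,120), z ≈ 131. So the right one is heavier and the beam is fully tipped. I'll grip it again and lift it slowly so the left pan comes down gently.

Request:
play_rows:
  rows:
    - {"fingers": 1,"delta_pos": [0,0,0.5],"rot": [0,0,0]}
    - {"fingers": 1,"delta_pos": [0,0,0.5],"rot": [0,0,0]}
    - {"fingers": 1,"delta_pos": [0,0,0.5],"rot": [0,0,0]}
    - {"fingers": 1,"delta_pos": [0,0,0.5],"rot": [0,0,0]}
    - {"fingers": 1,"delta_pos": [0,0,0.35],"rot": [0,0,0]}
    - {"fingers": 1,"delta_pos": [0,0,0.18],"rot": [0,0,0]}
    - {"fingers": 1,"delta_pos": [0,0,0],"rot": [0,0,0]}
    - {"fingers": 0,"delta_pos": [0,0,0],"rot": [0,0,0]}
    - {"fingers": 0,"delta_pos": [0,0,0],"rot": [0,0,0]}
    - {"fingers": 0,"delta_pos": [0,0,0],"rot": [0,0,0]}
    - {"fingers": 0,"delta_pos": [0,0,0],"rot": [0,0,0]}
    - {"fingers": 0,"delta_pos": [0,0,0],"rot": [0,0,0]}
    - {"fingers": 0,"delta_pos": [0,0,0],"rot": [0,0,0]}
    - {"fingers": 0,"delta_pos": [0,0,0],"rot": [0,0,0]}

```text
time_s: 15.72
position: [594.7, -30.5, 152.0]
tool_rot: [0.991, -0.134, 0.001, -0.0]
contact_force: [2.3, 1.0, 1.3]
width: 0.578
finger_force: 65.9
```

Request:
play_rows:
  rows:
    - {"fingers": 0,"delta_pos": [0,0,-0.06],"rot": [0,0,0]}
    - {"fingers": 0,"delta_pos": [0,0,-0.06],"rot": [0,0,0]}
    - {"fingers": 0,"delta_pos": [0,0,-0.06],"rot": [0,0,0]}
    - {"fingers": 0,"delta_pos": [0,0,-0.06],"rot": [0,0,0]}
    - {"fingers": 0,"delta_pos": [0,0,-0.06],"rot": [0,0,0]}
    - {"fingers": 0,"delta_pos": [0,0,-0.06],"rot": [0,0,0]}
    - {"fingers": 0,"delta_pos": [0,0,-0.06],"rot": [0,0,0]}
    - {"fingers": 0,"delta_pos": [0,0,-0.06],"rot": [0,0,0]}
    - {"fingers": 0,"delta_pos": [0,0,-0.06],"rot": [0,0,0]}
    - {"fingers": 0,"delta_pos": [0,0,-0.06],"rot": [0,0,0]}
    - {"fingers": 0,"delta_pos": [0,0,-0.06],"rot": [0,0,0]}
    - {"fingers": 0,"delta_pos": [0,0,-0.06],"rot": [0,0,0]}
    - {"fingers": 0,"delta_pos": [0,0,-0.06],"rot": [0,0,0]}
    - {"fingers": 0,"delta_pos": [0,0,-0.06],"rot": [0,0,0]}
    - {"fingers": 0,"delta_pos": [0,0,-0.06],"rot": [0,0,0]}
    - {"fingers": 0,"delta_pos": [0,0,-0.06],"rot": [0,0,0]}
    - {"fingers": 0,"delta_pos": [0,0,-0.06],"rot": [0,0,0]}
    - {"fingers": 0,"delta_pos": [0,0,-0.06],"rot": [0,0,0]}
    - {"fingers": 0,"delta_pos": [0,0,0],"rot": [0,0,0]}

```text
time_s: 17.3
position: [594.3, -30.6, 195.0]
tool_rot: [0.991, -0.134, 0.0, 0.0]
contact_force: [0.5, -1.0, -5.4]
width: 0.579
finger_force: 65.2
```

```bash
python3 - <<'E'
from h import *
from rig import r
c=np.array([516.7,-240.7]);a=np.radians(-7.9)
q=c-92*np.array([np.cos(a),np.sin(a)]);print(q)
f=np.load("top0.npz"),np.load("scene0.npz")
for g in f:   # lane walls: fit two wall-top edge lines in nominal lane frame
    P=cloud(g);z=P[...,2]
    L=(P[...,:2]-c)@np.array([[np.cos(a),-np.sin(a)],[np.sin(a),np.cos(a)]])
    for s in(1,-1):
        m=(g["depth"]>0)&(z>18)&(z<24)&(abs(L[...,0])<130)&(abs(L[...,1]-s*32.5)<10)
        k=np.polyfit(L[m][:,0],L[m][:,1],1);lx=L[m][:,0]
        print(s,m.sum(),"slope deg",np.degrees(k[0]).round(2),"off",k[1].round(2),"range y",np.percentile(L[m][:,1],[2,98]).round(1),"x",np.percentile(lx,[1,99]).round(1))
o=r.get_obs();print(o["position"],o["contact_force"])
p=go(*q,192,-7.9)
E
```

```text
[ 425.57312938 -228.05510176]
1 223 slope deg -0.08 off 31.84 range y [27.1 36.3] x [-125.9  127.5]
-1 220 slope deg 0.04 off -32.93 range y [-37.7 -28.4] x [-127.   128.1]
1 402 slope deg -0.08 off 32.44 range y [25.1 37.4] x [-128.2  128.3]
-1 280 slope deg 0.2 off -31.93 range y [-38.  -26.7] x [-126.1  127.9]
[594.30695505 -30.58741288 194.98063945] [ 0.48029305 -0.95891656 -5.36224861]
turn [-0.   -0.01 -1.63] shift [-3.5    5.47   0.075]
```

Request:
play_rows:
  rows:
    - {"fingers": 0,"delta_pos": [0,0,-0.1],"rot": [0,0,-0.5]}
    - {"fingers": 0,"delta_pos": [0,0,-0.1],"rot": [0,0,-0.7]}
    - {"fingers": 0,"delta_pos": [0,0,0],"rot": [0,0,-0.43]}
    - {"fingers": 0,"delta_pos": [-0.25,0.4,0],"rot": [0,0,0]}
    - {"fingers": 0,"delta_pos": [-0.35,0.55,0],"rot": [0,0,0]}
    - {"fingers": 0,"delta_pos": [-0.4,0.6,0],"rot": [0,0,0]}
    - {"fingers": 0,"delta_pos": [-0.4,0.6,0],"rot": [0,0,0]}
    - {"fingers": 0,"delta_pos": [-0.4,0.6,0],"rot": [0,0,0]}
    - {"fingers": 0,"delta_pos": [-0.4,0.6,0],"rot": [0,0,0]}
    - {"fingers": 0,"delta_pos": [-0.4,0.6,0],"rot": [0,0,0]}
    - {"fingers": 0,"delta_pos": [-0.35,0.6,0],"rot": [0,0,0]}
    - {"fingers": 0,"delta_pos": [-0.3,0.5,0],"rot": [0,0,0]}
    - {"fingers": 0,"delta_pos": [-0.2,0.35,0],"rot": [0,0,0]}
    - {"fingers": 0,"delta_pos": [-0.05,0.07,0],"rot": [0,0,0]}
    - {"fingers": 0,"delta_pos": [0,0,0],"rot": [0,0,0]}
    - {"fingers": 0,"delta_pos": [0,0,0],"rot": [0,0,0]}
    - {"fingers": 0,"delta_pos": [0,0,0],"rot": [0,0,0]}

```text
time_s: 18.72
position: [425.8, -227.4, 202.4]
tool_rot: [0.998, -0.069, 0.0, -0.0]
contact_force: [0.0, 0.1, -5.0]
width: 0.576
finger_force: 65.6
```

```bash
python3 - <<'E'
from h import *
from rig import r
o=r.get_obs();print(o["position"],o["time_s"])
go(425.6,-228.1,100,-7.9)
f=r.grab_frame("wrist");T=Ro.from_quat(o["tool_rot"]);M=f["tool_from_camera"]
cv2.imwrite("pics/w1.png",f["pixels"][:,:,::-1])
R=T.as_matrix()@M[:3,:3];t=T.apply(M[:3,3])+o["position"]
g=dict(f);g["R"]=R.T;g["t"]=-R.T@t
P=cloud(g);z=P[...,2];ok=f["depth"]>0
print("held top");rect(P,ok&(z>225)&(z<260))
print("walls");rect(P,ok&(z>16)&(z<26)&(P[...,1]<-170));print("floor");rect(P,ok&(z>3.5)&(z<10)&(P[...,1]<-170))
print("stop");rect(P,ok&(z>30)&(z<80)&(P[...,1]<-170)&(P[...,1]>-330))
f=r.grab_frame("scene");P=cloud(f);z=P[...,2];ok=f["depth"]>0
for lo in range(150,250,10): 
    m=ok&(z>lo)&(z<lo+10)&(P[...,0]>330)&(P[...,0]<520)&(P[...,1]<-160)&(P[...,1]>-320); px=f["pixels"][m].mean(0) if m.any() else 0
    print(lo,m.sum(),np.round(px))
cv2.imwrite("pics/s3.png",cv2.resize(f["pixels"][60:300,130:450,::-1],None,fx=2,fy=2))
E
```

```text
[ 425.77813162 -227.43863902  202.38467449] 18.7167
turn [-0.    0.    0.01] shift [-2.00e-03  1.70e-02  2.56e+00]
held top
px [322. 344.] n 31216 xy 431.8 -228.5 long 91.1 short 88.9 ang 39.1 z 238.6 mean [ 436.1 -229.9  241.4]
walls
px [287. 101.] n 2108 xy 526.6 -210.3 long 172.6 short 9.3 ang -7.8 z 20.8 mean [ 533.5 -211.5   20.7]
px [360. 102.] n 2103 xy 517.7 -274.7 long 172.5 short 9.4 ang -7.9 z 20.8 mean [ 524.4 -275.4   20.7]
px [306.  57.] n 48 xy 567.9 -233.9 long 20.3 short 0.9 ang 80.5 z 21.6 mean [ 567.9 -234.1   21.3]
px [341.  57.] n 48 xy 563.9 -263.2 long 20.3 short 1.0 ang 83.9 z 20.7 mean [ 563.9 -263.3   21.2]
px [493. 119.] n 335 xy 494.8 -397.8 long 62.4 short 22.6 ang -5.8 z 21.2 mean [ 496.  -392.9   21.1]
floor
px [302.   2.] n 135 xy 612.3 -237.2 long 20.7 short 4.5 ang 83.8 z 5.9 mean [ 612.4 -236.2    5.9]
px [346.   2.] n 131 xy 607.6 -271.9 long 20.6 short 4.7 ang 82.5 z 5.9 mean [ 607.4 -273.2    6. ]
px [323. 138.] n 7840 xy 503.3 -239.9 long 140.9 short 56.3 ang -7.8 z 6.0 mean [ 498.9 -239.3    6.1]
px [485. 120.] n 141 xy 494.0 -395.8 long 56.8 short 16.5 ang -3.0 z 7.1 mean [ 495.4 -392.5    7.2]
stop
px [324.  38.] n 4334 xy 571.0 -249.1 long 52.0 short 48.7 ang 81.8 z 51.3 mean [ 572.6 -249.4   54.9]
150 155 [63. 47. 31.]
160 155 [58. 43. 27.]
170 151 [59. 43. 28.]
180 169 [59. 43. 28.]
190 159 [59. 44. 29.]
200 133 [63. 47. 31.]
210 149 [59. 45. 32.]
220 152 [58. 45. 32.]
230 465 [86. 71. 54.]
240 170 [73. 63. 51.]
```

View pics/s3.png

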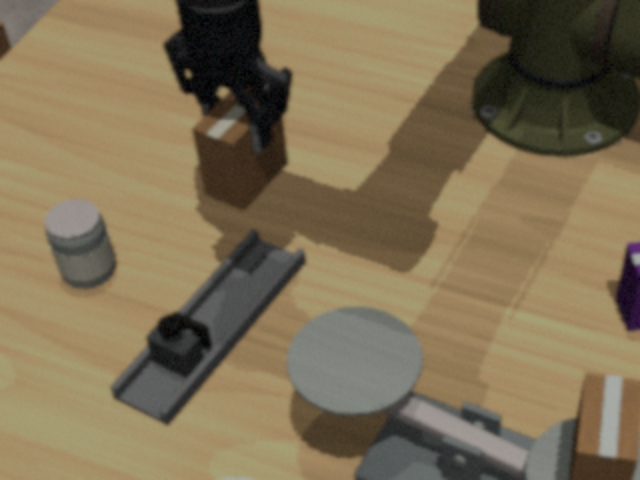

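The crop shows the heavier carton held upright over the lane's open end. The left pan with the lighter carton has come back down, and the stop at (180,345) stands clear. I'll lower to just above the walls, shift 1.2 mm sideways, and measure the pad face.

Request:
play_rows:
  rows:
    - {"fingers": 0,"delta_pos": [0,0.03,0.3],"rot": [0,0,0]}
    - {"fingers": 0,"delta_pos": [0,0,0.5],"rot": [0,0,0]}
    - {"fingers": 0,"delta_pos": [0,0,0.6],"rot": [0,0,0]}
    - {"fingers": 0,"delta_pos": [0,0,0.6],"rot": [0,0,0]}
    - {"fingers": 0,"delta_pos": [0,0,0.5],"rot": [0,0,0]}
    - {"fingers": 0,"delta_pos": [0,0,0.4],"rot": [0,0,0]}
    - {"fingers": 0,"delta_pos": [0,0,0.2],"rot": [0,0,0]}
    - {"fingers": 0,"delta_pos": [0,0,0.06],"rot": [0,0,0]}
    - {"fingers": 0,"delta_pos": [0,0,0],"rot": [0,0,0]}
    - {"fingers": 0,"delta_pos": [0,0,0],"rot": [0,0,0]}
    - {"fingers": 0,"delta_pos": [0,0,0],"rot": [0,0,0]}

```text
time_s: 19.73
position: [426.0, -229.4, 77.5]
tool_rot: [0.998, -0.069, 0.001, 0.0]
contact_force: [0.4, 0.4, -5.7]
width: 0.58
finger_force: 65.4
```

```bash
python3 - <<'E'
from h import *
from rig import r
o=r.get_obs();print(o["position"],o["time_s"],o["contact_force"])
f=r.grab_frame("scene");P=cloud(f);z=P[...,2];ok=f["depth"]>0
c=np.array([516.7,-240.7]);a=np.radians(-7.9);B=np.array([[np.cos(a),-np.sin(a)],[np.sin(a),np.cos(a)]])
L=(P[...,:2]-c)@B
near=ok&(L[...,0]>-150)&(L[...,0]<-30)&(abs(L[...,1])<45)
for lo in range(18,60,6):
    q=near&(z>lo)&(z<lo+6);print(lo,q.sum(),"far face x",np.percentile(L[q][:,0],[50,95]).round(1) if q.any() else 0,"y",np.percentile(L[q][:,1],[3,97]).round(1) if q.any() else 0)
for n,g in(("scene",f),("top",np.load("top0.npz"))):
    P=cloud(g);z=P[...,2];L=(P[...,:2]-c)@B
    m=(g["depth"]>0)&(z>20)&(z<80)&(L[...,0]>0)&(L[...,0]<120)&(abs(L[...,1])<27)
    print(n,"stop x",np.percentile(L[m][:,0],[2,10,50,98]).round(1))
f=r.grab_frame("wrist");T=Ro.from_quat(o["tool_rot"]);M=f["tool_from_camera"]
R=T.as_matrix()@M[:3,:3];t=T.apply(M[:3,3])+o["position"];g=dict(f);g["R"]=R.T;g["t"]=-R.T@t
P=cloud(g);z=P[...,2];L=(P[...,:2]-c)@B;ok=f["depth"]>0
for lo in range(8,80,8):
    m=ok&(z>lo)&(z<lo+8)&(L[...,0]>-10)&(L[...,0]<120)&(abs(L[...,1])<25)
    if m.sum()>5: print(lo,m.sum(),"x",np.percentile(L[m][:,0],[5,50,95]).round(1),"y",np.percentile(L[m][:,1],[2,98]).round(1))
px=f["pixels"].astype(int);top=ok&(px[...,0]>px[...,2]+12)&(z>90)&(z<150)
print("held top");rect(P,top)
cv2.imwrite("pics/w2.png",f["pixels"][:,:,::-1])
E
```

```text
[ 425.97075295 -229.43439076   77.49626111] 19.7333 [ 0.41731827  0.40752749 -5.7499781 ]
18 175 far face x [-68.4 -33.2] y [-36.3  37.2]
24 76 far face x [-68.2 -48.1] y [-28.2  35.7]
30 70 far face x [-59.  -48.3] y [-22.4  24.5]
36 80 far face x [-63.4 -49.4] y [-20.5  24.2]
42 74 far face x [-68.3 -49.1] y [-22.8  24.4]
48 70 far face x [-59.1 -48.9] y [-23.3  24.9]
54 80 far face x [-60.  -48.9] y [-25.3  24.7]
scene stop x [33.2 37.6 69.4 81.7]
top stop x [28.1 29.1 52.6 74.9]
8 337 x [24.  49.9 50.3] y [-24.1  23.1]
16 665 x [30.7 49.7 50.2] y [-23.3  22.4]
24 808 x [30.7 49.6 50.2] y [-23.5  22.5]
32 910 x [30.7 45.  50.1] y [-22.3  20.5]
40 1927 x [30.8 33.7 38.3] y [-22.9  20.6]
48 429 x [31.9 34.5 37.2] y [-22.   19.6]
held top
px [323. 331.] n 23865 xy 430.5 -231.6 long 74.0 short 60.2 ang -10.3 z 113.5 mean [ 438.3 -232.2  112.2]
```

View pics/w2.png

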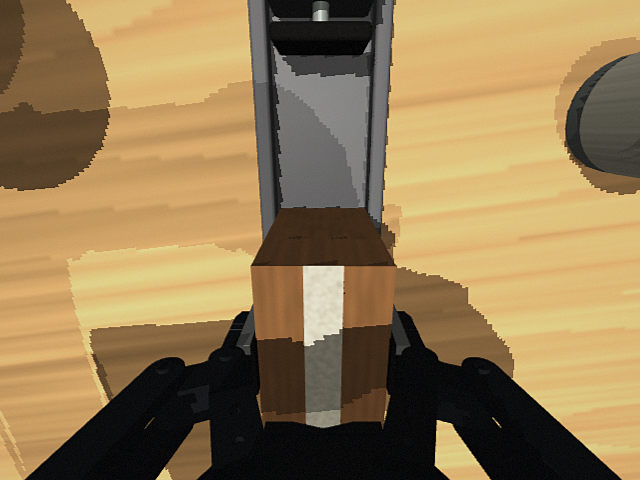

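The wrist view shows the carton centred over the lane, its lower front edge from (283,207) to (368,207). The pad face at row 45 lies about 31 mm to the +x side of the lane's middle. One check of sideways clearance before lowering.

```bash
python3 - <<'E'
from h import *
from rig import r
o=r.get_obs();f=r.grab_frame("wrist");T=Ro.from_quat(o["tool_rot"]);M=f["tool_from_camera"]
R=T.as_matrix()@M[:3,:3];t=T.apply(M[:3,3])+o["position"];g=dict(f);g["R"]=R.T;g["t"]=-R.T@t
c=np.array([516.7,-240.7]);a=np.radians(-7.9);B=np.array([[np.cos(a),-np.sin(a)],[np.sin(a),np.cos(a)]])
P=cloud(g);z=P[...,2];L=(P[...,:2]-c)@B;ok=f["depth"]>0
print(o["position"],(o["position"][:2]-c)@B)
def lim(m,n):
    v,u=np.nonzero(m);lo=[];hi=[]
    for k in np.unique(v):
        w=L[k,u[v==k],1];lo.append(w.min());hi.append(w.max())
    print(n,len(lo),np.median(lo).round(2),np.median(hi).round(2),"mid",np.round((np.median(lo)+np.median(hi))/2,2))
ff=ok&(abs(L[...,0]+49)<4)&(z>28)&(z<110);lim(ff,"front face")
k=np.polyfit(L[ff][:,1],L[ff][:,0],1);print("yaw vs lane deg",-np.degrees(k[0]),"x",np.median(L[ff][:,0]),"zmin",np.percentile(z[ok&(abs(L[...,0]+49)<4)&(z>12)&(abs(L[...,1])<22)],1))
lim(ok&(z>4)&(z<8)&(L[...,0]>-25)&(L[...,0]<20)&(abs(L[...,1])<31),"floor")
w=ok&(z>19)&(z<23)&(L[...,0]>-40)&(L[...,0]<40)
lim(w&(L[...,1]>20),"left wall");lim(w&(L[...,1]<-20),"right wall")
E
```

```text
[ 425.77627892 -229.32807406   77.21592509] [-91.62381536  -1.23296931]
front face 55 -26.99 22.53 mid -2.23
yaw vs lane deg -0.11189579612998846 x -51.32012331753743 zmin 25.291661679027786
floor 81 -29.0 26.83 mid -1.09
left wall 157 27.12 35.3 mid 31.21
right wall 157 -150.78 -29.35 mid -90.07
```

Request:
play_rows:
  rows:
    - {"fingers": 0,"delta_pos": [0,-0.028,0],"rot": [0,0,0]}
    - {"fingers": 0,"delta_pos": [0,0,0],"rot": [0,0,0]}
    - {"fingers": 0,"delta_pos": [0,0,0.06],"rot": [0,0,0]}
    - {"fingers": 0,"delta_pos": [0,0,0.06],"rot": [0,0,0]}
    - {"fingers": 0,"delta_pos": [0,0,0.06],"rot": [0,0,0]}
    - {"fingers": 0,"delta_pos": [0,0,0.06],"rot": [0,0,0]}
    - {"fingers": 0,"delta_pos": [0,0,0.06],"rot": [0,0,0]}
    - {"fingers": 0,"delta_pos": [0,0,0.06],"rot": [0,0,0]}
    - {"fingers": 0,"delta_pos": [0,0,0.04],"rot": [0,0,0]}
    - {"fingers": 0,"delta_pos": [0,0,0],"rot": [0,0,0]}
    - {"fingers": 0,"delta_pos": [0,0,0],"rot": [0,0,0]}
    - {"fingers": 0,"delta_pos": [0,0,0],"rot": [0,0,0]}

```text
time_s: 20.88
position: [425.4, -228.2, 60.2]
tool_rot: [0.998, -0.069, 0.0, 0.0]
contact_force: [-0.4, 0.7, -2.8]
width: 0.576
finger_force: 65.8
```

Request:
play_rows:
  rows:
    - {"fingers": 0,"delta_pos": [0,0,0.025],"rot": [0,0,0]}
    - {"fingers": 0,"delta_pos": [0,0,0.025],"rot": [0,0,0]}
    - {"fingers": 0,"delta_pos": [0,0,0],"rot": [0,0,0]}
    - {"fingers": 0,"delta_pos": [0,0,0],"rot": [0,0,0]}
    - {"fingers": 0,"delta_pos": [0,0,0],"rot": [0,0,0]}

```text
time_s: 21.3
position: [425.4, -228.2, 60.2]
tool_rot: [0.998, -0.069, 0.0, 0.0]
contact_force: [-7.2, 5.3, 7.8]
width: 0.574
finger_force: 67.1
```

```bash
python3 - <<'E'
from h import *
from rig import r
c=np.array([516.7,-240.7]);a=np.radians(-7.9);B=np.array([[np.cos(a),-np.sin(a)],[np.sin(a),np.cos(a)]])
o=r.get_obs();print(o["position"],o["contact_force"],o["moment"])
for n in("wrist","scene"):
    o=r.get_obs();f=r.grab_frame(n);g=dict(f)
    if n=="wrist":
        T=Ro.from_quat(o["tool_rot"]);M=f["tool_from_camera"];R=T.as_matrix()@M[:3,:3];t=T.apply(M[:3,3])+o["position"];g["R"]=R.T;g["t"]=-R.T@t
    P=cloud(g);z=P[...,2];L=(P[...,:2]-c)@B;ok=f["depth"]>0
    px=f["pixels"].astype(int)
    m=ok&(px[...,0]>px[...,2]+8)&(L[...,0]>-145)&(L[...,0]<-40)&(abs(L[...,1])<26)
    tp=m&(z>86)&(z<105)&(L[...,0]<-53);q=np.c_[L[tp],np.ones(tp.sum())];k=np.linalg.lstsq(q,z[tp],rcond=None)[0]
    print(n,"top n",tp.sum(),"slopes deg x,y",np.degrees(k[:2]).round(2),"z at centre",(k@[-91,0,1]).round(1))
    fr=m&(z>25)&(z<88)&(L[...,0]>-60);k=np.polyfit(z[fr],L[fr][:,0],1) if fr.sum()>20 else [0,0]
    print(" front n",fr.sum(),"lean deg",np.degrees(k[0]).round(2),"x med",np.median(L[fr][:,0]).round(1),"y",np.percentile(L[fr][:,1],[1,99]).round(1),"table z",np.median(z[ok&(abs(L[...,1])>60)&(z<15)]).round(2))
E
```

```text
[ 425.44780515 -228.17699321   60.16270101] [-7.16045185  5.34926726  7.78989501] [ 1.91977796  2.17685363 -0.0521949 ]
wrist top n 20436 slopes deg x,y [-0.13  0.08] z at centre 96.3
 front n 4756 lean deg 0.11 x med -51.8 y [-25.4  23.3] table z 0.05
scene top n 375 slopes deg x,y [-0.92 -1.88] z at centre 96.3
 front n 373 lean deg -0.19 x med -51.7 y [-25.2  25.5] table z 0.06
```

The carton's top is at z = 96.3 with no tilt, so it stands on the lane floor. Its front face is at lane x −51.7 and the pad at about 31. I'll ease off the downward press and slide about 70 mm.

Request:
play_rows:
  rows:
    - {"fingers": 0,"delta_pos": [0,0,-0.025],"rot": [0,0,0]}
    - {"fingers": 0,"delta_pos": [0,0,-0.015],"rot": [0,0,0]}
    - {"fingers": 0,"delta_pos": [0,0,0],"rot": [0,0,0]}
    - {"fingers": 0,"delta_pos": [0,0,0],"rot": [0,0,0]}

```text
time_s: 21.73
position: [425.6, -228.2, 60.2]
tool_rot: [0.998, -0.069, 0.0, 0.0]
contact_force: [-1.2, 1.9, 0.3]
width: 0.578
finger_force: 66.1
```

Request:
play_rows:
  rows:
    - {"fingers": 0,"delta_pos": [0.1,0,0],"rot": [0,0,0]}
    - {"fingers": 0,"delta_pos": [0.15,0,0],"rot": [0,0,0]}
    - {"fingers": 0,"delta_pos": [0.15,0,0],"rot": [0,0,0]}
    - {"fingers": 0,"delta_pos": [0.15,0,0],"rot": [0,0,0]}
    - {"fingers": 0,"delta_pos": [0.15,0,0],"rot": [0,0,0]}
    - {"fingers": 0,"delta_pos": [0.15,0,0],"rot": [0,0,0]}
    - {"fingers": 0,"delta_pos": [0.15,0,0],"rot": [0,0,0]}
    - {"fingers": 0,"delta_pos": [0.15,0,0],"rot": [0,0,0]}
    - {"fingers": 0,"delta_pos": [0.15,0,0],"rot": [0,0,0]}
    - {"fingers": 0,"delta_pos": [0.15,0,0],"rot": [0,0,0]}
    - {"fingers": 0,"delta_pos": [0.15,0,0],"rot": [0,0,0]}
    - {"fingers": 0,"delta_pos": [0.1,0,0],"rot": [0,0,0]}
    - {"fingers": 0,"delta_pos": [0.05,0,0],"rot": [0,0,0]}
    - {"fingers": 0,"delta_pos": [0,0,0],"rot": [0,0,0]}
    - {"fingers": 0,"delta_pos": [0,0,0],"rot": [0,0,0]}
    - {"fingers": 0,"delta_pos": [0,0,0],"rot": [0,0,0]}

```text
time_s: 23.07
position: [495.6, -238.0, 60.1]
tool_rot: [0.998, -0.069, 0.001, 0.0]
contact_force: [1.6, -0.8, 2.1]
width: 0.578
finger_force: 66.7
```

```bash
cat > gap.py <<'E'
from h import *
from rig import r
c=np.array([516.7,-240.7]);a=np.radians(-7.9);B=np.array([[np.cos(a),-np.sin(a)],[np.sin(a),np.cos(a)]])
o=r.get_obs();f=r.grab_frame("wrist");g=dict(f)
T=Ro.from_quat(o["tool_rot"]);M=f["tool_from_camera"];R=T.as_matrix()@M[:3,:3];t=T.apply(M[:3,3])+o["position"];g["R"]=R.T;g["t"]=-R.T@t
P=cloud(g);z=P[...,2];L=(P[...,:2]-c)@B;ok=f["depth"]>0
x0=((o["position"][:2]-c)@B)[0];px=f["pixels"].astype(int);br=px[...,0]>px[...,2]+12
fr=ok&br&(z>50)&(z<90)&(abs(L[...,0]-x0-40)<6)&(abs(L[...,1])<22)
tp=ok&br&(z>92)&(z<100)&(abs(L[...,1])<22)
print("t",o["time_s"],"tcp lane",((o["position"][:2]-c)@B).round(2),"z",o["position"][2].round(1),"F lane",(o["contact_force"][:2]@B).round(2),o["contact_force"][2].round(2))
print("front",fr.sum(),np.median(L[fr][:,0]).round(2) if fr.any() else "-","top edge",np.percentile(L[tp][:,0],99.5).round(2),"ztop",np.median(z[tp]).round(2))
for lo in(32,40,48):
    m=ok&~br&(z>lo)&(z<lo+8)&(L[...,0]>x0+45)&(L[...,0]<90)&(abs(L[...,1])<20)
    if m.sum()>5: print("stop",lo,m.sum(),np.percentile(L[m][:,0],[2,5,50]).round(1))
E
python3 gap.py
```

```text
t 23.0667 tcp lane [-21.24  -0.24] z 60.1 F lane [ 1.74 -0.58] 2.07
front 3325 19.06 top edge 19.35 ztop 96.24
stop 32 464 [38.6 38.7 41.1]
stop 40 1385 [31.3 31.5 36. ]
stop 48 3514 [33.7 36.3 63.7]
```

Gap to the pad is now about 12 mm. I'll creep forward, reading the force along the lane.

Request:
play_rows:
  rows:
    - {"fingers": 0,"delta_pos": [0.04,0,0],"rot": [0,0,0]}
    - {"fingers": 0,"delta_pos": [0.05,0,0],"rot": [0,0,0]}
    - {"fingers": 0,"delta_pos": [0.05,0,0],"rot": [0,0,0]}
    - {"fingers": 0,"delta_pos": [0.05,0,0],"rot": [0,0,0]}
    - {"fingers": 0,"delta_pos": [0.04,0,0],"rot": [0,0,0]}
    - {"fingers": 0,"delta_pos": [0.02,0,0],"rot": [0,0,0]}
    - {"fingers": 0,"delta_pos": [0,0,0],"rot": [0,0,0]}
    - {"fingers": 0,"delta_pos": [0,0,0],"rot": [0,0,0]}
    - {"fingers": 0,"delta_pos": [0,0,0],"rot": [0,0,0]}

```text
time_s: 23.87
position: [503.6, -239.1, 60.2]
tool_rot: [0.998, -0.069, -0.001, 0.0]
contact_force: [-6.1, 2.8, 8.0]
width: 0.576
finger_force: 67.3
```

```bash
python3 gap.py
```

```text
t 23.8667 tcp lane [-13.2   -0.18] z 60.2 F lane [-6.41  1.96] 7.98
front 3340 27.12 top edge 27.52 ztop 96.27
stop 32 481 [38.5 38.6 39. ]
stop 40 1292 [32.1 32.3 36.6]
stop 48 3425 [34.1 36.9 67.7]
```

Request:
play_rows:
  rows:
    - {"fingers": 0,"delta_pos": [0,0,-0.02],"rot": [0,0,0]}
    - {"fingers": 0,"delta_pos": [0,0,-0.015],"rot": [0,0,0]}
    - {"fingers": 0,"delta_pos": [0,0,0],"rot": [0,0,0]}
    - {"fingers": 0,"delta_pos": [0,0,0],"rot": [0,0,0]}

```text
time_s: 24.25
position: [504.0, -239.0, 60.3]
tool_rot: [0.998, -0.069, -0.001, -0.0]
contact_force: [-3.3, 0.0, -0.5]
width: 0.58
finger_force: 66.0
```

```bash
python3 gap.py
```

```text
t 24.25 tcp lane [-12.81  -0.04] z 60.3 F lane [-3.26 -0.44] -0.5
front 3324 27.51 top edge 27.87 ztop 96.33
stop 32 481 [38.6 38.6 39. ]
stop 40 1215 [32.3 32.6 36.8]
stop 48 3443 [34.3 36.4 67.7]
```

Request:
play_rows:
  rows:
    - {"fingers": 0,"delta_pos": [0.03,0,0],"rot": [0,0,0]}
    - {"fingers": 0,"delta_pos": [0.03,0,0],"rot": [0,0,0]}
    - {"fingers": 0,"delta_pos": [0.03,0,0],"rot": [0,0,0]}
    - {"fingers": 0,"delta_pos": [0.03,0,0],"rot": [0,0,0]}
    - {"fingers": 0,"delta_pos": [0,0,0],"rot": [0,0,0]}
    - {"fingers": 0,"delta_pos": [0,0,0],"rot": [0,0,0]}
    - {"fingers": 0,"delta_pos": [0,0,0],"rot": [0,0,0]}

```text
time_s: 24.88
position: [509.2, -239.7, 60.8]
tool_rot: [0.998, -0.069, -0.0, -0.0]
contact_force: [0.2, -0.3, -5.9]
width: 0.576
finger_force: 65.6
```

```bash
python3 gap.py
```

```text
t 24.8833 tcp lane [-7.58 -0.02] z 60.8 F lane [ 0.23 -0.28] -5.88
front 3294 32.73 top edge 33.1 ztop 96.86
stop 32 391 [40.4 40.5 40.8]
stop 40 756 [37.7 37.8 40.1]
stop 48 3261 [38.9 50.6 69.6]
```

The pad's back plate has moved about 1.8 mm, so the carton is touching the pad, but it is hanging about 0.5 mm off the floor. I'll set it down, press in about 2 mm more, and check.

Request:
play_rows:
  rows:
    - {"fingers": 0,"delta_pos": [0.02,0,0.01],"rot": [0,0,0]}
    - {"fingers": 0,"delta_pos": [0.03,0,0.01],"rot": [0,0,0]}
    - {"fingers": 0,"delta_pos": [0,0,0.01],"rot": [0,0,0]}
    - {"fingers": 0,"delta_pos": [0,0,0],"rot": [0,0,0]}
    - {"fingers": 0,"delta_pos": [0,0,0],"rot": [0,0,0]}
    - {"fingers": 0,"delta_pos": [0,0,0],"rot": [0,0,0]}

```text
time_s: 25.43
position: [511.4, -240.2, 60.2]
tool_rot: [0.998, -0.069, 0.0, 0.0]
contact_force: [-2.1, 0.9, -2.7]
width: 0.576
finger_force: 65.9
```

```bash
python3 gap.py
```

```text
t 25.4333 tcp lane [-5.27 -0.19] z 60.2 F lane [-2.24  0.56] -2.74
front 3352 35.04 top edge 35.34 ztop 96.27
stop 32 298 [42.8 42.8 43.1]
stop 40 814 [39.8 40.  42.3]
stop 48 3215 [41.8 50.9 70.2]
```

The pad is pressed in about 4 mm and the carton is on the floor. Releasing and lifting clear.

Request:
play_rows:
  rows:
    - {"fingers": 0.62,"delta_pos": [0,0,0],"rot": [0,0,0]}
    - {"fingers": 0.7,"delta_pos": [0,0,0],"rot": [0,0,0]}
    - {"fingers": 0.85,"delta_pos": [0,0,0],"rot": [0,0,0]}
    - {"fingers": 1,"delta_pos": [0,0,0],"rot": [0,0,0]}
    - {"fingers": 1,"delta_pos": [0,0,0],"rot": [0,0,0]}
    - {"fingers": 1,"delta_pos": [0,0,-0.2],"rot": [0,0,0]}
    - {"fingers": 1,"delta_pos": [0,0,-0.5],"rot": [0,0,0]}
    - {"fingers": 1,"delta_pos": [0,0,-0.8],"rot": [0,0,0]}
    - {"fingers": 1,"delta_pos": [0,0,-0.8],"rot": [0,0,0]}
    - {"fingers": 1,"delta_pos": [0,0,-0.4],"rot": [0,0,0]}
    - {"fingers": 1,"delta_pos": [0,0,0],"rot": [0,0,0]}
    - {"fingers": 1,"delta_pos": [0,0,0],"rot": [0,0,0]}
    - {"fingers": 1,"delta_pos": [0,0,0],"rot": [0,0,0]}

```text
time_s: 26.57
position: [511.0, -239.8, 167.4]
tool_rot: [0.998, -0.069, -0.0, -0.0]
contact_force: [0.5, 0.7, -0.5]
width: 1.001
finger_force: 0.0
```

```bash
cat > fin.py <<'E'
from h import *
from rig import r
c=np.array([516.7,-240.7]);a=np.radians(-7.9);B=np.array([[np.cos(a),-np.sin(a)],[np.sin(a),np.cos(a)]])
o=r.get_obs();f=r.grab_frame("wrist");g=dict(f);print(o["position"],o["time_s"])
T=Ro.from_quat(o["tool_rot"]);M=f["tool_from_camera"];R=T.as_matrix()@M[:3,:3];t=T.apply(M[:3,3])+o["position"];g["R"]=R.T;g["t"]=-R.T@t
P=cloud(g);z=P[...,2];L=(P[...,:2]-c)@B;ok=f["depth"]>0
tp=ok&(z>90)&(z<102)&(abs(L[...,1])<32)&(abs(L[...,0])<60)
print("carton top x",np.percentile(L[tp][:,0],[.5,99.5]).round(1),"y",np.percentile(L[tp][:,1],[.5,99.5]).round(1),"z",np.median(z[tp]).round(2))
rect(np.dstack([L,z]),tp)
for lo in(24,32,40):
    m=ok&(z>lo)&(z<lo+8)&(L[...,0]>25)&(L[...,0]<90)&(abs(L[...,1])<20)
    if m.sum()>5: print("stop",lo,m.sum(),np.percentile(L[m][:,0],[2,5,50]).round(1))
f=r.grab_frame("scene");P=cloud(f);z=P[...,2]
rect(P,(f["depth"]>0)&(z>183)&(z<228)&(P[...,1]>100)&(P[...,0]>450))
cv2.imwrite("pics/s4.png",cv2.resize(f["pixels"][120:360,130:490,::-1],None,fx=2,fy=2))
E
python3 fin.py
```

```text
[ 511.02371086 -239.84251487  167.3817123 ] 26.5667
carton top x [-49.   34.6] y [-25.7  23.8] z 96.15
px [323. 256.] n 8498 xy -7.6 -1.0 long 85.2 short 50.2 ang -0.1 z 96.2 mean [-4.3 -1.  96.1]
stop 24 47 [42.4 42.4 42.6]
stop 32 115 [42.4 42.4 43.2]
stop 40 538 [34.6 34.7 39.5]
px [434. 269.] n 1293 xy 614.2 216.4 long 86.9 short 50.1 ang 11.7 z 191.2 mean [616.9 216.9 191. ]
```

View pics/s4.png

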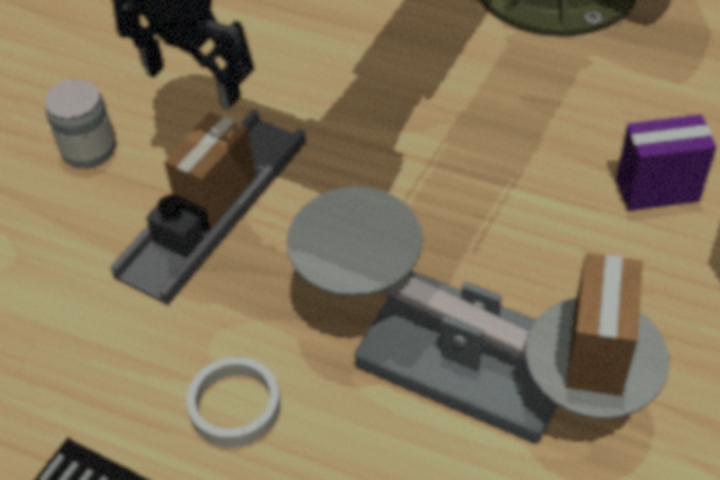

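The crop shows the heavier carton upright in the lane against the stop at (205,180). The lighter carton stands on the left pan at (605,325), and the tin and roll haven't moved. The carton front and pad face coincide at lane x 34.6, with the pad still pressed in about 3.8 mm after release.

```bash
python3 -c "from rig import r; print(r.sign_off())"
```

```text
the job is handed in; nothing more can be done
None
```

Job handed in: the carton that started on the right (nearer the lane) was the heavier one and now rests in the lane against the sprung pad, pressed in about 4 mm, and the lighter one stands on the left pan; no verdict was shown.

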